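# Turn round the row of supplies

### The job

The shelf rack will be used from the other end, so move the four containers (glass jar, round tin, white bottle, square tin) from the cork-lined bench rack into the pockets of the empty wooden rack in reverse order: the one now leftmost goes into the rightmost pocket (both seen from the same side), the next one into the pocket beside it, and so on. Stand each one upright and fully down in its own pocket, set it down without dropping or tipping it, and leave the hammer, the mug and the carton where they are.

Things in the scene. Friction and masses are not known exactly. Their poses are not given: they have to be found in the camera images.
- jar: squat amber glass jar with a black screw lid, straight-sided: 46 mm in diameter up to 42 mm, lid 44 mm in diameter above, 60 mm tall in all; 0.16 kg. Origin: centre of the underside; z up; loose, stands on the bench rack at the start.
- round_tin: plain metal tin, a round cylinder with a recessed top and a paper band, 44 mm in diameter, 76 mm tall; 0.20 kg. Origin: centre of the underside; z up; loose, stands on the bench rack at the start.
- bottle: white plastic bottle with a narrow grey cap and paper label, tallest of the four: body 40 mm in diameter up to 50 mm, then a shoulder narrowing to a 20 mm cap, 88 mm tall in all; 0.13 kg. Origin: centre of the underside; z up; loose, stands on the bench rack at the start.
- square_tin: square metal tin with a brown card band, 38 x 38 mm (flat sides along its own x and y), body 70 mm tall, with a black round cap 20 mm across on top (82 mm in all); 0.18 kg. Origin: centre of the underside; z up; loose, stands on the bench rack at the start.
- mat_jar: thin square cork mat, 66 x 66 x 4 mm, fixed in the bench rack; it is the one on which the jar stands at the start, and so marks the jar's old place in the row (the four mats look alike). Origin: centre of its underside, 12 mm above the table. Its top is 16 mm above the table.
- mat_round_tin: thin square cork mat, 66 x 66 x 4 mm, fixed in the bench rack; it is the one on which the round tin stands at the start, and so marks the round tin's old place in the row (the four mats look alike). Origin: centre of its underside, 12 mm above the table. Its top is 16 mm above the table.
- mat_bottle: thin square cork mat, 66 x 66 x 4 mm, fixed in the bench rack; it is the one on which the bottle stands at the start, and so marks the bottle's old place in the row (the four mats look alike). Origin: centre of its underside, 12 mm above the table. Its top is 16 mm above the table.
- mat_square_tin: thin square cork mat, 66 x 66 x 4 mm, fixed in the bench rack; it is the one on which the square tin stands at the start, and so marks the square tin's old place in the row (the four mats look alike). Origin: centre of its underside, 12 mm above the table. Its top is 16 mm above the table.
- bench_rack: the rack that is full at the start: fixed grey-painted board, 80 x 316 x 12 mm, with a dark wooden end cheek 20 mm tall at each end, carrying four square cork mats in a row. Origin: centre of its underside, on the table. Its y axis runs along the row, towards the robot's left (within about 10 degrees); the mat centres lie at y = +114, +38, -38 and -114 mm.
- pocket_rack: the empty rack: fixed pale wooden tray, 78 x 310 x 20 mm, with four open pockets in a row. Origin: centre of its underside, on the table; y runs along the row to the robot's left (within 10 degrees). Pocket centres: x = 0, y = +114, +38, -38, -114 mm; each 66 mm (x) by 70 mm (y) inside, floor 8 mm above the table, wall tops 12 mm above that floor. Either rack may be the nearer one.
- hammer: bystander: hammer lying on the table to the robot's left, 280 mm long. Origin: at its underside, mid-length
- mug: bystander: blue ceramic mug on the table to the robot's right, 80 mm in diameter, 90 mm tall. Origin: centre of its underside
- carton: bystander: closed cardboard box on the table to the robot's right, 100 x 70 x 50 mm. Origin: centre of its underside
Not all that is in view belongs to the job. What is shaped like the square_tin but purple or turquoise is not meant.

How it is judged:
At the end, for the whole second after the job is handed in: Each container stands in the pocket that mirrors its old place in the row (leftmost to rightmost and so on): its foot is within 15 mm (across the rack) and 18 mm (along it) of the centre of the pocket, within 5 mm of the pocket's floor, upright within 0.1 rad, released and at rest (((y of mat_jar in the frame of bench_rack between 0.094 and 0.134 m and y of jar in the frame of pocket_rack between -0.132 and -0.096 m) or (y of mat_jar in the frame of bench_rack between 0.018 and 0.058 m and y of jar in the frame of pocket_rack between -0.056 and -0.02 m) or (y of mat_jar in the frame of bench_rack between -0.058 and -0.018 m and y of jar in the frame of pocket_rack between 0.02 and 0.056 m) or (y of mat_jar in the frame of bench_rack between -0.134 and -0.094 m and y of jar in the frame of pocket_rack between 0.096 and 0.132 m)) and x of jar in the frame of pocket_rack between -0.015 and 0.015 m and z of jar in the frame of pocket_rack between 0.003 and 0.013 m and angle between each of jar, round_tin, bottle, square_tin's own z axis and vertical below 0.1 rad and linear speed of each of jar, round_tin, bottle, square_tin below 0.02 m/s and angular speed of each of jar, round_tin, bottle, square_tin below 0.2 rad/s and contact force between the fingers and jar below 0.05 N and ((y of mat_round_tin in the frame of bench_rack between 0.094 and 0.134 m and y of round_tin in the frame of pocket_rack between -0.132 and -0.096 m) or (y of mat_round_tin in the frame of bench_rack between 0.018 and 0.058 m and y of round_tin in the frame of pocket_rack between -0.056 and -0.02 m) or (y of mat_round_tin in the frame of bench_rack between -0.058 and -0.018 m and y of round_tin in the frame of pocket_rack between 0.02 and 0.056 m) or (y of mat_round_tin in the frame of bench_rack between -0.134 and -0.094 m and y of round_tin in the frame of pocket_rack between 0.096 and 0.132 m)) and x of round_tin in the frame of pocket_rack between -0.015 and 0.015 m and z of round_tin in the frame of pocket_rack between 0.003 and 0.013 m and contact force between the fingers and round_tin below 0.05 N and ((y of mat_bottle in the frame of bench_rack between 0.094 and 0.134 m and y of bottle in the frame of pocket_rack between -0.132 and -0.096 m) or (y of mat_bottle in the frame of bench_rack between 0.018 and 0.058 m and y of bottle in the frame of pocket_rack between -0.056 and -0.02 m) or (y of mat_bottle in the frame of bench_rack between -0.058 and -0.018 m and y of bottle in the frame of pocket_rack between 0.02 and 0.056 m) or (y of mat_bottle in the frame of bench_rack between -0.134 and -0.094 m and y of bottle in the frame of pocket_rack between 0.096 and 0.132 m)) and x of bottle in the frame of pocket_rack between -0.015 and 0.015 m and z of bottle in the frame of pocket_rack between 0.003 and 0.013 m and contact force between the fingers and bottle below 0.05 N and ((y of mat_square_tin in the frame of bench_rack between 0.094 and 0.134 m and y of square_tin in the frame of pocket_rack between -0.132 and -0.096 m) or (y of mat_square_tin in the frame of bench_rack between 0.018 and 0.058 m and y of square_tin in the frame of pocket_rack between -0.056 and -0.02 m) or (y of mat_square_tin in the frame of bench_rack between -0.058 and -0.018 m and y of square_tin in the frame of pocket_rack between 0.02 and 0.056 m) or (y of mat_square_tin in the frame of bench_rack between -0.134 and -0.094 m and y of square_tin in the frame of pocket_rack between 0.096 and 0.132 m)) and x of square_tin in the frame of pocket_rack between -0.015 and 0.015 m and z of square_tin in the frame of pocket_rack between 0.003 and 0.013 m and contact force between the fingers and square_tin below 0.05 N); the robot touches nothing.
It fails at once if a container is tipped by more than 0.6 rad (angle between any of jar, round_tin, bottle, square_tin's own z axis and vertical above 0.6 rad).
It fails at once if a container is dropped: in the air, its foot more than 22 mm above the pocket floor, and not held by the fingers ((height (world z) of jar above 0.03 m and contact force between the fingers and jar below 0.05 N) or (height (world z) of round_tin above 0.03 m and contact force between the fingers and round_tin below 0.05 N) or (height (world z) of bottle above 0.03 m and contact force between the fingers and bottle below 0.05 N) or (height (world z) of square_tin above 0.03 m and contact force between the fingers and square_tin below 0.05 N)).
It fails at once if the hammer, the mug or the carton is moved by more than 20 mm (distance of any of hammer, mug, carton from where it was at the start of the episode above 0.02 m).
It also fails if it takes over 99 s, if anything falls off the work surface, if the arm or the gripper's body presses on something with over 40 N, if the wrist force passes 120 N, or if a joint passes its speed limit or range.

### The arm

A 7-joint arm with a two-finger parallel gripper is mounted at the origin on the work surface. World frame = base frame: x ahead of the robot, y to its left, z up, the work surface at z = 0. Lengths are in m, angles in rad, forces in N, time in s.
With the tool pointing down it reaches from about 0.4 to 0.85 m from the base axis. Payload 10.4 kg.
Tool frame: the origin (TCP) lies at the very end of the fingers, on their centre line; the grasp point (between the pads) lies r.pinch_z behind it (r.pinch_z is the distance from the TCP to the grasp point, in m); z points along the fingers, x is the direction in which the jaws open and shut, and the axes are right-handed (so a half turn about z gives the same grasp; the last joint's range is limited). The gripper opens to 87 mm and grips with 3 to 60 N. Pads are 19 mm wide; open, the fingers measure 117 mm over their backs; the gripper's body (75 mm by 190 mm) begins 51 mm behind the grasp point.
Start: joints at [1.182, 0.332, -0.065, 1.46, 0.022, 1.35, -0.088], TCP at [0.224, -0.584, 0.201] pointing down, gripper open.
Joint ranges: [-2.6, 2.6], [-0.5, 2.12], [-1.47, 1.34], [0.16, 2.42], [-1.27, 4.41], [0.06, 2.06], [-2.6, 2.6]. Speed limits (rad/s): [2.22, 2.22, 2.79, 2.79, 3.14, 3.14, 3.14].

### API

Orientations are given as a unit quaternion [x, y, z, w].
In Python, from bench import r gives the robot as it stands.
- The arm moves only by the tool carry_out, never from a script. Its argument "increments" is text: rows parted by semicolons, each of 7 numbers parted by spaces: the turn, a rotation vector about the tool's x, y, z in degrees, then the shift along the tool's x, y, z in m, then the finger opening in m, from 0 to 0.087. A call has exactly 5 rows; each row is the pose to reach, as a shift and turn from the pose measured when the call began, along the tool's axes at that moment; what a row does not reach only later rows make up. A row lasts 1/8 s, in which the tool goes at most 62.5 mm and 10.7 degrees, less where a joint would pass 70% of its speed; a pose out of reach is approached as far as the arm can. A call with a gripper value outside its range is refused whole. The fingers move at their own pace and stop on an object; "squeeze" is the grip in N (left out, the last holds). Time passes only in rows, so rows that repeat a pose let the fingers close, or fill a call up. It gives the time, the measured TCP pose, the force and the opening at its end, in the units of the state.
- r.read_state(): the state, without advancing time (a new reading comes with each control period).
- r.camera(name): name is "side" or "top"; returns (picture, depth): 480x640x3 uint8, blue, green, red; 480x640 float32, m along the optical axis (not along the pixel's ray), 0 where there is no reading.
- r.camera_model(name): a dict with "K" (3x3 intrinsics, pixels), "extrinsics" (4x4, takes a point from camera to world coordinates). Camera axes: x right, y down, z forward; pixel columns grow to the right and rows downward; lengths in m; the calibration is good to about 2 mm. A picture is of the moment at which its call begins. camera_model takes no time and is no camera call.
- r.close_job(): hands the job in, once; it reports no verdict.
The state is a dict: "time": time; "joint_positions": joint angles; "joint_vel": joint speeds; "joint_torque": joint torques, N m; "ee_pos": TCP position; "eef_rot": TCP orientation; "ft_force": force on the tool from outside, world axes, zero at the start; "torque": the same for the moment, N m; "width": finger opening in m.
Only numpy, scipy, OpenCV 4.12 (cv2) and the standard library are available. Lean on these libraries where they do the work, as an engineer would, in place of code of your own. Each camera call takes 0.05 s, during which the arm holds its last target.

## Working session

There is one attempt and no reset: what is moved stays moved. The work goes in short steps, Python scripts to look and compute and a tool call to move; the robot and the scene stay as the last step left them, time stands still between calls to the robot, and variables do not carry over. Pictures are saved under pics/ and viewed, and the job is handed in when it is done.

Besides the shell and the picture viewer there is one more tool, called after ">>>" by a JSON object that holds its "api" and its "payload", one argument or row to a line. carry_out: Moves the arm, as the interface text tells. Its arguments: {"type":"object","properties":{"increments":{"type":"string"},"squeeze":{"type":"number"}},"required":["increments"]}

```bash
mkdir -p pics; ls; python3 - <<'E'
from bench import r
import cv2,numpy as np
s=r.read_state();print(s, r.pinch_z)
for n in("top","side"):
    p,d=r.camera(n);cv2.imwrite(f"pics/{n}0.png",p);np.save(f"pics/{n}0.npy",d);m=r.camera_model(n);print(n,m)
E
```

```text
pics
{'time': 0.0, 'joint_positions': array([ 1.18237733,  0.33284463, -0.06470001,  1.46092256,  0.02156025,
        1.34991483, -0.08849935]), 'joint_vel': array([ 0.00020814, -0.00124257, -0.00149178,  0.00040109,  0.00054129,
        0.0003787 , -0.00026465]), 'joint_torque': array([-7.21642245e-04, -6.23248672e+01,  2.41085660e-02, -3.89904284e+01,
       -6.12974307e-02,  3.96393193e-02,  2.10000726e-04]), 'ee_pos': array([ 0.22342963, -0.58325465,  0.20067992]), 'eef_rot': array([ 8.23931200e-01, -5.66689413e-01, -5.82592635e-04, -3.84448322e-04]), 'ft_force': array([ 0.21341901, -1.15231605,  0.46515975]), 'torque': array([-0.00356454, -0.0125328 , -0.02785899]), 'width': 0.08731384515888425} 0.0187
top {'K': array([[501.40599397,   0.        , 318.65960722],
       [  0.        , 501.40599397, 246.94957792],
       [  0.        ,   0.        ,   1.        ]]), 'extrinsics': array([[ 0.02872314, -0.98191141,  0.18714958,  0.398663  ],
       [-0.99953524, -0.03012649, -0.00465805, -0.00212024],
       [ 0.01021195, -0.1869288 , -0.98232038,  1.0542077 ],
       [ 0.        ,  0.        ,  0.        ,  1.        ]])}
side {'K': array([[495.90954377,   0.        , 318.03604635],
       [  0.        , 495.90954377, 241.96378549],
       [  0.        ,   0.        ,   1.        ]]), 'extrinsics': array([[-8.02896631e-01, -4.01980182e-01,  4.40191927e-01,
        -6.66018754e-04],
       [-5.96040926e-01,  5.29451356e-01, -6.03669178e-01,
         8.27179167e-01],
       [ 9.60283401e-03, -7.47056353e-01, -6.64691350e-01,
         9.38682981e-01],
       [ 0.00000000e+00,  0.00000000e+00,  0.00000000e+00,
         1.00000000e+00]])}
```

View pics/top0.png

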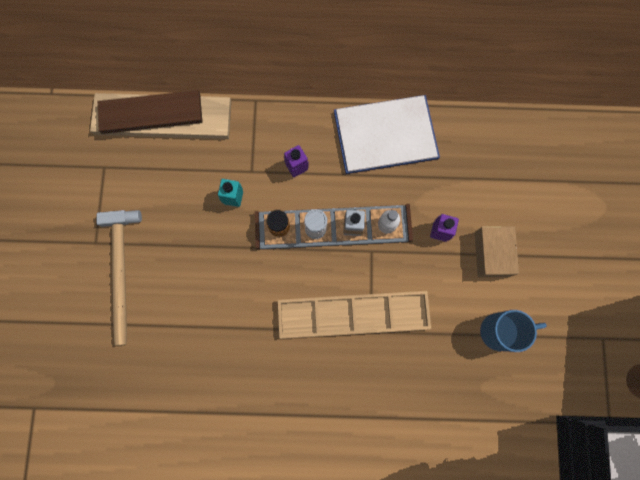

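View pics/side0.png

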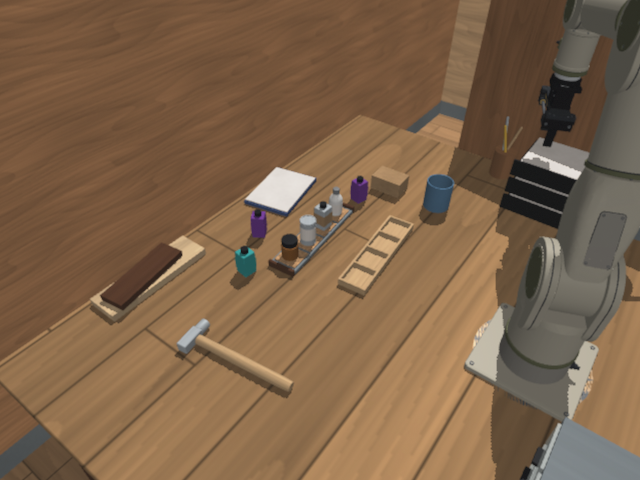

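The left-to-right order is jar (277,222), round tin (315,222), square tin (355,221), bottle (389,220). The empty rack, at (354,315), is the nearer one. I'll enlarge the picture next.

```bash
python3 - <<'E'
import cv2
p=cv2.imread("pics/top0.png")[190:350,245:465]
cv2.imwrite("pics/crop0.png",cv2.resize(p[:70,:],None,fx=3.6,fy=3.6,interpolation=cv2.INTER_CUBIC))
cv2.imwrite("pics/crop1.png",cv2.resize(p[90:,:],None,fx=3.6,fy=3.6,interpolation=cv2.INTER_CUBIC))
E
```

```text
(no output)
```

View pics/crop0.png

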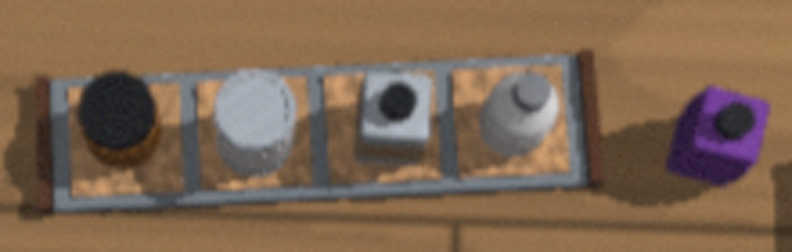

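View pics/crop1.png

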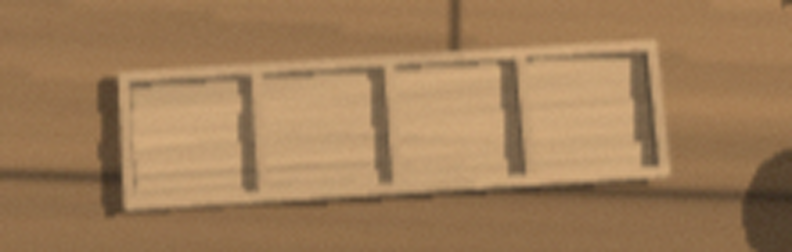

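```bash
cat > h.py <<'E'
from bench import r
import cv2,numpy as np
from scipy.spatial.transform import Rotation as R
def ray(n,u,v,z):
    m=r.camera_model(n);E=m["extrinsics"];d=E[:3,:3]@np.linalg.inv(m["K"])@[u,v,1];o=E[:3,3]
    return o+d*(z-o[2])/d[2]
def cloud(n,d):
    m=r.camera_model(n);v,u=np.mgrid[:480,:640];K=m["K"]
    P=np.stack([(u-K[0,2])/K[0,0]*d,(v-K[1,2])/K[1,1]*d,d],-1)
    return P@m["extrinsics"][:3,:3].T+m["extrinsics"][:3,3]
def go(x,y,z,yaw=None):
    "print shift in tool axes + rotvec to bring TCP to x,y,z with tool x at yaw deg (pointing down)"
    s=r.read_state();Rc=R.from_quat(s["eef_rot"])
    sh=Rc.inv().apply(np.array([x,y,z])-s["ee_pos"])
    out=""
    if yaw is not None:
        a=np.radians(yaw);T=np.array([[np.cos(a),np.sin(a),0],[np.sin(a),-np.cos(a),0],[0,0,-1]])
        out=np.degrees((Rc.inv()*R.from_matrix(T)).as_rotvec()).round(1)
    print("turn",out,"shift",sh.round(4),"t",s["time"],"F",s["ft_force"].round(1),"w",round(s["width"],4),"ee",s["ee_pos"].round(4))
E
python3 - <<'E'
from h import *
c=lambda x,y,oy:((x+.5)/3.6-.5+245,(y+.5)/3.6-.5+oy)
d=np.load("pics/top0.npy");P=cloud("top",d)
for n,(x,y,z) in dict(jar=(117,110,.076),rt=(255,110,.092),sq=(398,101,.098),bo=(532,92,.104)).items():
    u,v=c(x,y,190); u0,v0=int(u),int(v);W=P[v0-12:v0+13,u0-12:u0+13].reshape(-1,3)
    top=W[abs(W[:,2]-z)<.006]
    print(n,ray("top",u,v,z).round(4),"depth",len(top),top.mean(0).round(4),((top.max(0)+top.min(0))/2).round(4))
u,v=c(396,106,190);print("sq face",ray("top",u,v,.086))
q=[ray("top",*c(x,y,190),.086)[:2] for x,y in((364,70),(431,74),(428,141),(360,138))];print(np.array(q).round(4))
def rack(pts,oy,z):
    q=np.array([ray("top",*c(x,y,oy),z)[:2] for x,y in pts]);  # TL,TR,BR,BL
    ctr=q.mean(0);yd=(q[0]+q[3]-q[1]-q[2])/2;print("ctr",ctr.round(4),"len",np.linalg.norm(yd),"wid",np.linalg.norm((q[0]+q[1]-q[2]-q[3])/2))
    L=yd/np.linalg.norm(yd);print("ydir ang from +y",np.degrees(np.arctan2(-L[0],L[1])))
    for k in(.114,.038,-.038,-.114):print(k,(ctr+k*L).round(4))
rack([(118,73),(657,40),(668,175),(125,211)],280,.020)
rack([(48,78),(580,55),(587,187),(53,211)],190,.012)
for n,w in(("pr",((.2,.55),(-.25,.25))),):
    M=(abs(P[...,2]-.02)<.004)&(P[...,0]<.5)&(P[...,0]>.3)&(abs(P[...,1])<.25);print(P[M].mean(0),M.sum())
E
```

```text
jar [0.6371 0.078  0.076 ] depth 370 [0.6386 0.0789 0.0752] [0.639  0.0795 0.0757]
rt [0.6355 0.0011 0.092 ] depth 401 [0.637  0.0017 0.0902] [0.6372 0.0021 0.0912]
sq [ 0.6415 -0.0767  0.098 ] depth 86 [ 0.6432 -0.0766  0.0976] [ 0.6435 -0.0764  0.0977]
bo [ 0.6473 -0.149   0.104 ] depth 80 [ 0.6495 -0.1492  0.103 ] [ 0.6496 -0.1493  0.103 ]
sq face [ 0.64169377 -0.07659733  0.086     ]
[[ 0.6617 -0.0585]
 [ 0.6605 -0.0957]
 [ 0.6224 -0.0945]
 [ 0.623  -0.0571]]
ctr [ 0.4578 -0.083 ] len 0.3090203715662214 wid 0.07721884927976183
ydir ang from +y 5.292453059592339
0.114 [0.4473 0.0306]
0.038 [ 0.4543 -0.0451]
-0.038 [ 0.4613 -0.1208]
-0.114 [ 0.4683 -0.1965]
ctr [ 0.6428 -0.0361] len 0.31637923178948946 wid 0.08060252110999283
ydir ang from +y 4.370104865429983
0.114 [0.6341 0.0775]
0.038 [0.6399 0.0018]
-0.038 [ 0.6457 -0.074 ]
-0.114 [ 0.6515 -0.1498]
[ 0.45340903 -0.07001015  0.01959321] 1216
```

```bash
python3 - <<'E'
import cv2
p=cv2.imread("pics/side0.png")[175:300,260:420]
cv2.imwrite("pics/crops.png",cv2.resize(p,None,fx=4.7,fy=4.7,interpolation=cv2.INTER_CUBIC))
E
```

```text
(no output)
```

View pics/crops.png

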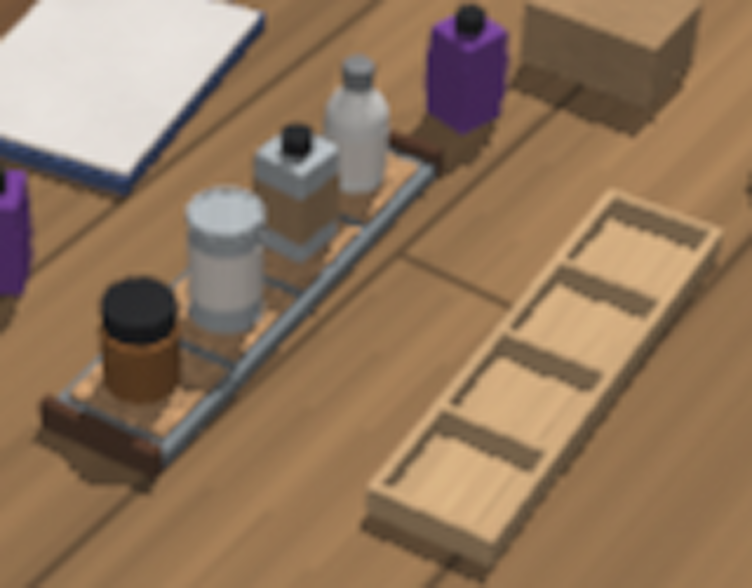

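```bash
python3 -c "
from h import *
go(.638,.0785,.2,4)"
```

```text
turn [ -0.    0.1 -73. ] shift [-0.4697 -0.6239  0.0013] t 0.1 F [ 0.6 -0.2  0.9] w 0.0869 ee [ 0.2234 -0.5833  0.2007]
```

>>> {"api": "carry_out", "payload": {
  "increments": "0 0 -10 -0.036 -0.048 0 0.087; 0 0 -20 -0.072 -0.096 0 0.087; 0 0 -30 -0.108 -0.144 0 0.087; 0 0 -40 -0.144 -0.192 0 0.087; 0 0 -50 -0.18 -0.24 0 0.087",
  "squeeze": 25
}}

```text
time: 0.72
ee_pos: [0.3837, -0.3275, 0.2008]
eef_rot: [0.987, -0.163, -0.0, -0.0]
ft_force: [1.0, -0.9, -0.2]
width: 0.0873
```

```bash
python3 -c "
from h import *
go(.638,.0785,.2,4)"
```

```text
turn [ -0.1   0.1 -22.7] shift [ 0.1105 -0.4662  0.001 ] t 0.725 F [ 1.  -0.9 -0.2] w 0.0873 ee [ 0.3837 -0.3275  0.2008]
```

>>> {"api": "carry_out", "payload": {
  "increments": "0 0 -10 0.013 -0.055 0 0.087; 0 0 -20 0.026 -0.11 0 0.087; 0 0 -22.7 0.039 -0.165 0 0.087; 0 0 -22.7 0.052 -0.22 0 0.087; 0 0 -22.7 0.065 -0.275 0 0.087"
}}

```text
time: 1.35
ee_pos: [0.5341, -0.0864, 0.2008]
eef_rot: [0.999, 0.035, -0.0, -0.0]
ft_force: [1.5, -1.6, -0.2]
width: 0.0868
```

```bash
python3 -c "
from h import *
go(.638,.0785,.14,4)"
```

```text
turn [-0.1  0.  -0. ] shift [ 0.1151 -0.1573  0.0609] t 1.35 F [ 1.5 -1.6 -0.2] w 0.0868 ee [ 0.5341 -0.0864  0.2008]
```

>>> {"api": "carry_out", "payload": {
  "increments": "0 0 0 0.035 -0.047 0 0.087; 0 0 0 0.07 -0.095 0 0.087; 0 0 0 0.1 -0.14 0.02 0.087; 0 0 0 0.115 -0.157 0.06 0.087; 0 0 0 0.115 -0.157 0.06 0.087"
}}

```text
time: 1.98
ee_pos: [0.636, 0.0799, 0.1369]
eef_rot: [0.999, 0.036, -0.004, -0.001]
ft_force: [0.1, -0.4, -0.0]
width: 0.087
```

```bash
python3 -c "
from h import *
go(.638,.0785,.0323,4)
p,d=r.camera('side');cv2.imwrite('pics/s1.png',p)"
```

```text
turn [-0.1  0.4  0.1] shift [0.0026 0.0017 0.1046] t 1.975 F [ 0.1 -0.4 -0. ] w 0.087 ee [0.636  0.0799 0.1369]
```

View pics/s1.png

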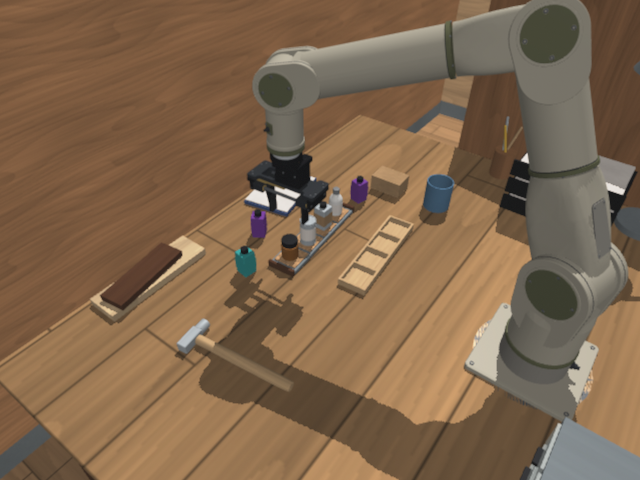

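The open jaws straddle the rack above the jar at (290,245), with nothing in the way, so I'll descend.

>>> {"api": "carry_out", "payload": {
  "increments": "0 0.2 0 0.002 0.002 0.04 0.087; 0 0.4 0 0.002 0.002 0.08 0.087; 0 0.4 0 0.002 0.002 0.1 0.087; 0 0.4 0 0.002 0.002 0.105 0.087; 0 0.4 0 0.002 0.002 0.105 0.06"
}}

```text
time: 2.65
ee_pos: [0.6395, 0.0766, 0.0358]
eef_rot: [0.999, 0.035, 0.002, -0.001]
ft_force: [-0.2, 0.4, 0.6]
width: 0.0826
```

>>> {"api": "carry_out", "payload": {
  "increments": "0 0 0 0 0 0 0.05; 0 0 0 0 0 0 0.04; 0 0 0 0 0 0 0.03; 0 0 0 0 0 0 0.03; 0 0 0 0 0 0 0.03"
}}

```text
time: 3.28
ee_pos: [0.6395, 0.0766, 0.0359]
eef_rot: [0.999, 0.035, 0.002, -0.001]
ft_force: [0.1, -1.0, 1.2]
width: 0.0434
```

```bash
python3 -c "
from h import *
go(.638,.0785,.0323,4)"
```

```text
turn [-0.1 -0.3  0. ] shift [-0.0014 -0.002   0.0036] t 3.275 F [ 0.1 -1.   1.2] w 0.0434 ee [0.6395 0.0766 0.0359]
```

>>> {"api": "carry_out", "payload": {
  "increments": "0 0 0 0 0 0 0.03; 0 0 0 0 0 0 0.03; 0 0 0 0 0 -0.003 0.03; 0 0 0 0 0 -0.006 0.03; 0 0 0 0 0 -0.01 0.03"
}}

```text
time: 3.9
ee_pos: [0.6393, 0.0766, 0.046]
eef_rot: [0.999, 0.035, 0.002, -0.001]
ft_force: [0.5, 0.7, -2.2]
width: 0.0431
```

```bash
python3 -c "
from h import *
go(.638,.0785,.0323,4)
p,d=r.camera('side');cv2.imwrite('pics/s2.png',cv2.resize(p[130:310,200:440],None,fx=3.2,fy=3.2))"
```

```text
turn [-0.1 -0.2  0. ] shift [-0.0012 -0.002   0.0137] t 3.9 F [ 0.5  0.7 -2.2] w 0.0431 ee [0.6393 0.0766 0.046 ]
```

View pics/s2.png

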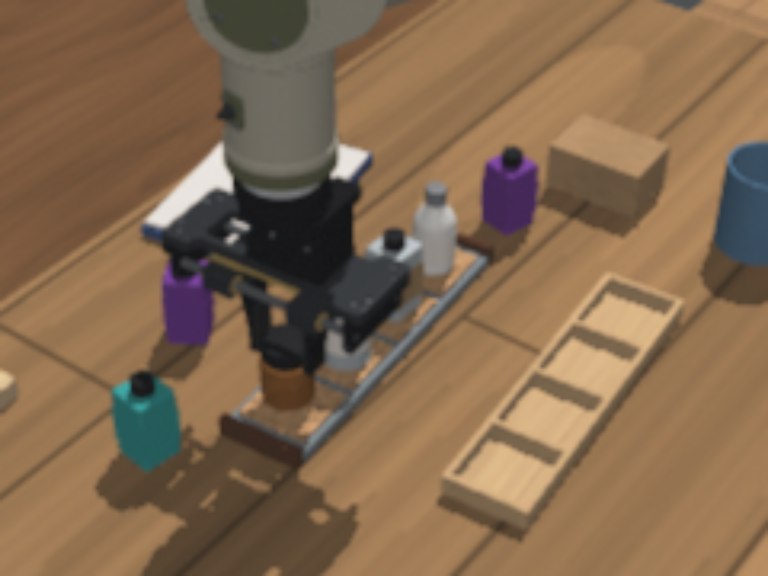

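```bash
python3 -c "
from h import *
go(.6393,.0766,.15,4)
go(.468,-.198,.15,4)"
```

```text
turn [-0.1 -0.3  0. ] shift [ 1.000e-04 -1.000e-04 -1.033e-01] t 3.95 F [ 0.3 -0.5 -0.6] w 0.0434 ee [0.6397 0.0767 0.0467]
turn [-0.1 -0.3  0. ] shift [-0.1899  0.2619 -0.1046] t 3.95 F [ 0.3 -0.5 -0.6] w 0.0434 ee [0.6397 0.0767 0.0467]
```

>>> {"api": "carry_out", "payload": {
  "increments": "0 0 0 0 0 -0.03 0.03; 0 0 0 0 0 -0.06 0.03; 0 0 0 0 0 -0.09 0.03; 0 0 0 -0.02 0.03 -0.105 0.03; 0 0 0 -0.045 0.07 -0.105 0.03"
}}

```text
time: 4.58
ee_pos: [0.5996, 0.0042, 0.153]
eef_rot: [0.999, 0.036, 0.004, -0.001]
ft_force: [0.4, -1.1, -2.3]
width: 0.043
```

```bash
python3 -c "
from h import *
go(.468,-.198,.15,4)"
```

```text
turn [-0.1 -0.5  0.1] shift [-0.1459  0.1922  0.0015] t 4.575 F [ 0.4 -1.1 -2.3] w 0.043 ee [0.5996 0.0042 0.153 ]
```

>>> {"api": "carry_out", "payload": {
  "increments": "0 -0.3 0 -0.03 0.039 0 0.03; 0 -0.5 0 -0.06 0.078 0 0.03; 0 -0.5 0 -0.09 0.117 0 0.03; 0 -0.5 0 -0.12 0.156 0 0.03; 0 -0.5 0 -0.146 0.192 0 0.03"
}}

```text
time: 5.2
ee_pos: [0.4667, -0.1993, 0.1518]
eef_rot: [0.999, 0.036, -0.0, -0.0]
ft_force: [0.6, -0.2, -1.2]
width: 0.044
```

>>> {"api": "carry_out", "payload": {
  "increments": "0 0 0 0 0 0 0.03; 0 0 0 0 0 0 0.03; 0 0 0 0 0 0 0.03; 0 0 0 0 0 0 0.03; 0 0 0 0 0 0 0.03"
}}

```text
time: 5.82
ee_pos: [0.467, -0.1988, 0.1517]
eef_rot: [0.999, 0.036, -0.0, -0.001]
ft_force: [-0.0, 0.1, -2.1]
width: 0.0436
```

```bash
python3 -c "
from h import *
go(.468,-.198,.028,4)
p,d=r.camera('side');cv2.imwrite('pics/s3.png',cv2.resize(p[130:310,270:510],None,fx=3.2,fy=3.2))"
```

```text
turn [-0.1  0.   0.2] shift [ 0.0011 -0.0006  0.1237] t 5.825 F [-0.   0.1 -2.1] w 0.0436 ee [ 0.467  -0.1988  0.1517]
```

View pics/s3.png

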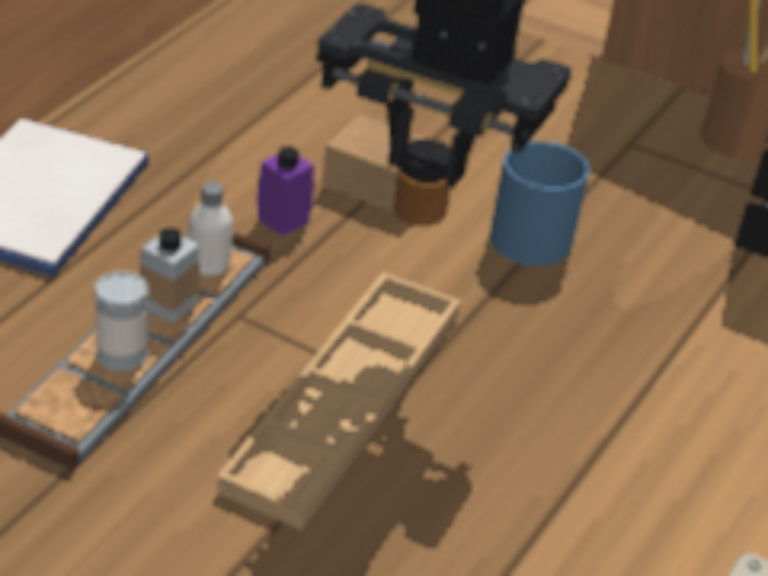

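The jar hangs upright at about (425,185) in the crop, above the rightmost pocket. I'll lower it now.

>>> {"api": "carry_out", "payload": {
  "increments": "0 0 0 0.001 0 0.03 0.03; 0 0 0 0.001 0 0.06 0.03; 0 0 0 0.001 0 0.09 0.03; 0 0 0 0.001 0 0.11 0.03; 0 0 0 0.001 0 0.115 0.03"
}}

```text
time: 6.5
ee_pos: [0.4672, -0.1983, 0.0357]
eef_rot: [0.999, 0.036, -0.001, -0.001]
ft_force: [-0.1, -0.1, -1.5]
width: 0.0436
```

```bash
python3 -c "
from h import *
go(.468,-.198,.028,4)"
```

```text
turn [-0.1  0.1  0.2] shift [ 0.0009 -0.0002  0.0077] t 6.5 F [-0.1 -0.1 -1.5] w 0.0436 ee [ 0.4672 -0.1983  0.0357]
```

>>> {"api": "carry_out", "payload": {
  "increments": "0 0 0 0 0 0.003 0.03; 0 0 0 0 0 0.005 0.03; 0 0 0 0 0 0.007 0.03; 0 0 0 0 0 0.008 0.03; 0 0 0 0 0 0.008 0.03"
}}

```text
time: 7.12
ee_pos: [0.4673, -0.1984, 0.0279]
eef_rot: [0.999, 0.036, -0.001, -0.001]
ft_force: [-0.6, -0.0, 0.3]
width: 0.0434
```

>>> {"api": "carry_out", "payload": {
  "increments": "0 0 0 0 0 0.001 0.043; 0 0 0 0 0 0.001 0.05; 0 0 0 0 0 0.001 0.06; 0 0 0 0 0 0.001 0.08; 0 0 0 0 0 0.001 0.085"
}}

```text
time: 7.75
ee_pos: [0.4674, -0.1984, 0.0269]
eef_rot: [0.999, 0.036, -0.001, -0.001]
ft_force: [0.4, -0.5, 1.1]
width: 0.0723
```

>>> {"api": "carry_out", "payload": {
  "increments": "0 0 0 0 0 0 0.085; 0 0 0 0 0 -0.02 0.085; 0 0 0 0 0 -0.06 0.085; 0 0 0 0 0 -0.11 0.085; 0 0 0 0 0 -0.15 0.085"
}}

```text
time: 8.38
ee_pos: [0.4678, -0.1986, 0.1789]
eef_rot: [0.999, 0.036, -0.0, -0.001]
ft_force: [0.8, -0.8, -0.2]
width: 0.0851
```

```bash
python3 -c "
from h import *
go(.636,.0015,.18,4)
p,d=r.camera('side');cv2.imwrite('pics/s4.png',cv2.resize(p[130:310,270:510],None,fx=3.2,fy=3.2))"
```

```text
turn [-0.1  0.1  0.2] shift [ 0.1823 -0.1874 -0.001 ] t 8.375 F [ 0.8 -0.8 -0.2] w 0.0851 ee [ 0.4678 -0.1986  0.1789]
```

View pics/s4.png

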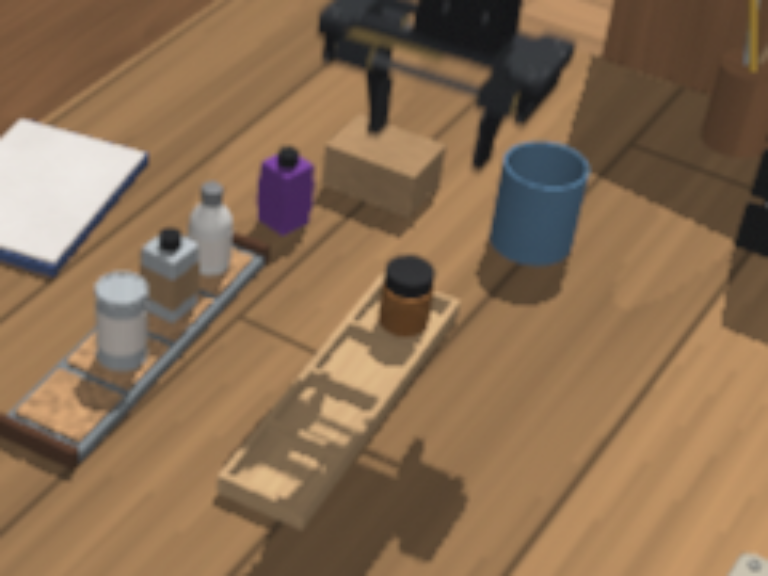

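The jar stands upright in the rightmost pocket, at (407,298). The round tin is next.

>>> {"api": "carry_out", "payload": {
  "increments": "0 0 0 0.04 -0.04 0 0.085; 0 0 0 0.08 -0.08 0 0.085; 0 0 0 0.12 -0.12 0 0.085; 0 0 0 0.16 -0.165 0 0.085; 0 0 0 0.182 -0.187 0 0.085"
}}

```text
time: 9.05
ee_pos: [0.6389, 0.0043, 0.1838]
eef_rot: [0.999, 0.038, 0.002, -0.0]
ft_force: [0.3, -0.1, 0.1]
width: 0.0851
```

>>> {"api": "carry_out", "payload": {
  "increments": "0 0 0 0 0 0.01 0.085; 0 0 0 0 0 0.02 0.085; 0 0 0 0 0 0.03 0.085; 0 0 0 0 0 0.04 0.085; 0 0 0 0 0 0.04 0.085"
}}

```text
time: 9.68
ee_pos: [0.6384, 0.0035, 0.1429]
eef_rot: [0.999, 0.038, 0.001, 0.0]
ft_force: [-0.2, -1.1, -0.1]
width: 0.0851
```

```bash
python3 -c "
from h import *
go(.636,.0015,.0373,4)"
```

```text
turn [ 0.  -0.2  0.3] shift [-0.0029  0.0018  0.1056] t 9.675 F [-0.2 -1.1 -0.1] w 0.0851 ee [0.6384 0.0035 0.1429]
```

>>> {"api": "carry_out", "payload": {
  "increments": "0 -0.2 0 -0.002 0.002 0.04 0.085; 0 -0.2 0 -0.002 0.002 0.075 0.085; 0 -0.2 0 -0.002 0.002 0.1 0.085; 0 -0.2 0 -0.002 0.002 0.105 0.085; 0 -0.2 0 -0.002 0.002 0.106 0.06"
}}

```text
time: 10.3
ee_pos: [0.6374, 0.0013, 0.0377]
eef_rot: [0.999, 0.038, 0.0, 0.0]
ft_force: [1.1, 0.2, 0.9]
width: 0.0809
```

>>> {"api": "carry_out", "payload": {
  "increments": "0 0 0 0 0 0 0.05; 0 0 0 0 0 0 0.04; 0 0 0 0 0 0 0.03; 0 0 0 0 0 0 0.03; 0 0 0 0 0 0 0.03"
}}

```text
time: 10.92
ee_pos: [0.6374, 0.0014, 0.0379]
eef_rot: [0.999, 0.038, 0.0, 0.0]
ft_force: [-1.5, -0.3, 2.6]
width: 0.0435
```

>>> {"api": "carry_out", "payload": {
  "increments": "0 0 0 0 0 0 0.03; 0 0 0 0 0 0 0.03; 0 0 0 0 0 -0.003 0.03; 0 0 0 0 0 -0.006 0.03; 0 0 0 0 0 -0.01 0.03"
}}

```text
time: 11.55
ee_pos: [0.6373, 0.0013, 0.048]
eef_rot: [0.999, 0.038, 0.0, 0.0]
ft_force: [0.2, 0.4, -1.9]
width: 0.0431
```

>>> {"api": "carry_out", "payload": {
  "increments": "0 0 0 0 0 -0.03 0.03; 0 0 0 0 0 -0.06 0.03; 0 0 0 0 0 -0.09 0.03; 0 0 0 0 0 -0.105 0.03; 0 0 0 0 0 -0.105 0.03"
}}

```text
time: 12.18
ee_pos: [0.6377, 0.0014, 0.1537]
eef_rot: [0.999, 0.038, 0.001, 0.0]
ft_force: [0.3, -0.3, -1.8]
width: 0.0435
```

```bash
python3 -c "
from h import *
go(.461,-.121,.15,4)"
```

```text
turn [ 0.  -0.1  0.3] shift [-0.1854  0.1088  0.0034] t 12.175 F [ 0.3 -0.3 -1.8] w 0.0435 ee [0.6377 0.0014 0.1537]
```

>>> {"api": "carry_out", "payload": {
  "increments": "0 0 0.3 -0.04 0.023 0 0.03; 0 0 0.3 -0.08 0.047 0 0.03; 0 0 0.3 -0.12 0.07 0 0.03; 0 0 0.3 -0.16 0.094 0 0.03; 0 0 0.3 -0.185 0.109 0 0.03"
}}

```text
time: 12.8
ee_pos: [0.4588, -0.1227, 0.1519]
eef_rot: [0.999, 0.034, -0.0, 0.0]
ft_force: [0.8, -0.5, -1.6]
width: 0.0433
```

>>> {"api": "carry_out", "payload": {
  "increments": "0 0 0 0 0 0 0.03; 0 0 0 0 0 0 0.03; 0 0 0 0 0 0.01 0.03; 0 0 0 0 0 0.02 0.03; 0 0 0 0 0 0.03 0.03"
}}

```text
time: 13.42
ee_pos: [0.4587, -0.1223, 0.1208]
eef_rot: [0.999, 0.034, -0.001, -0.0]
ft_force: [0.2, 0.6, -1.6]
width: 0.0432
```

```bash
python3 -c "
from h import *
go(.461,-.121,.03,4)"
```

```text
turn [-0.   0.1 -0.1] shift [ 0.0025 -0.0011  0.0908] t 13.425 F [ 0.2  0.6 -1.6] w 0.0432 ee [ 0.4587 -0.1223  0.1208]
```

>>> {"api": "carry_out", "payload": {
  "increments": "0 0 0 0.002 -0.001 0.025 0.03; 0 0 0 0.002 -0.001 0.05 0.03; 0 0 0 0.002 -0.001 0.07 0.03; 0 0 0 0.002 -0.001 0.08 0.03; 0 0 0 0.002 -0.001 0.083 0.03"
}}

```text
time: 14.05
ee_pos: [0.4604, -0.1209, 0.0373]
eef_rot: [0.999, 0.034, -0.001, -0.0]
ft_force: [0.5, 0.7, -2.6]
width: 0.0436
```

```bash
python3 -c "
from h import *
go(.461,-.121,.03,4)"
```

```text
turn [-0.1  0.1 -0.1] shift [0.0006 0.0002 0.0073] t 14.05 F [ 0.5  0.7 -2.6] w 0.0436 ee [ 0.4604 -0.1209  0.0373]
```

>>> {"api": "carry_out", "payload": {
  "increments": "0 0 0 0 0 0.002 0.03; 0 0 0 0 0 0.004 0.03; 0 0 0 0 0 0.006 0.03; 0 0 0 0 0 0.0075 0.03; 0 0 0 0 0 0.0075 0.03"
}}

```text
time: 14.68
ee_pos: [0.4605, -0.1209, 0.0299]
eef_rot: [0.999, 0.034, -0.001, -0.0]
ft_force: [-0.5, 0.1, -0.5]
width: 0.0436
```

>>> {"api": "carry_out", "payload": {
  "increments": "0 0 0 0 0 0.001 0.043; 0 0 0 0 0 0.001 0.05; 0 0 0 0 0 0.001 0.06; 0 0 0 0 0 0.001 0.08; 0 0 0 0 0 0.001 0.085"
}}

```text
time: 15.3
ee_pos: [0.4605, -0.1209, 0.0289]
eef_rot: [0.999, 0.034, -0.001, -0.0]
ft_force: [0.0, 0.3, 0.0]
width: 0.0721
```

>>> {"api": "carry_out", "payload": {
  "increments": "0 0 0 0 0 0 0.085; 0 0 0 0 0 -0.02 0.085; 0 0 0 0 0 -0.06 0.085; 0 0 0 0 0 -0.11 0.085; 0 0 0 0 0 -0.15 0.085"
}}

```text
time: 15.92
ee_pos: [0.461, -0.1209, 0.1808]
eef_rot: [0.999, 0.035, -0.0, -0.0]
ft_force: [0.6, -0.6, -0.5]
width: 0.085
```

```bash
python3 -c "
from h import *
go(.642,-.0766,.18,-2)
p,d=r.camera('side');cv2.imwrite('pics/s5.png',cv2.resize(p[130:310,270:510],None,fx=3.2,fy=3.2))"
```

```text
turn [-0.  0.  6.] shift [ 0.1836 -0.0317  0.0007] t 15.925 F [ 0.6 -0.6 -0.5] w 0.085 ee [ 0.461  -0.1209  0.1808]
```

View pics/s5.png

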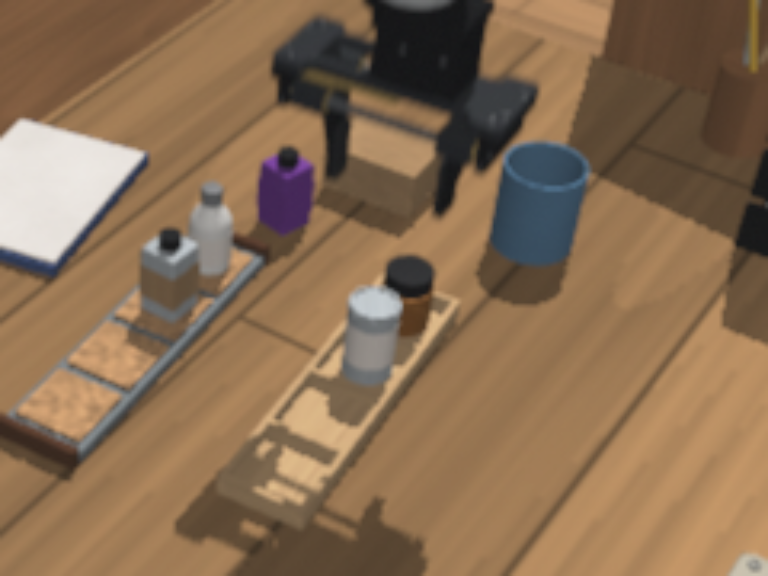

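The round tin stands upright in the second pocket from the right, at (372,335). The square tin is next, approached at a yaw of -2°.

>>> {"api": "carry_out", "payload": {
  "increments": "0 0 2 0.04 -0.007 0 0.085; 0 0 4 0.08 -0.014 0 0.085; 0 0 6 0.12 -0.021 0 0.085; 0 0 6 0.16 -0.028 0 0.085; 0 0 6 0.183 -0.032 0 0.085"
}}

```text
time: 16.6
ee_pos: [0.6449, -0.0758, 0.1854]
eef_rot: [1.0, -0.017, 0.002, 0.0]
ft_force: [-0.3, 0.2, 0.1]
width: 0.0849
```

>>> {"api": "carry_out", "payload": {
  "increments": "0 0 0 0 0 0.01 0.085; 0 0 0 0 0 0.02 0.085; 0 0 0 0 0 0.03 0.085; 0 0 0 0 0 0.04 0.085; 0 0 0 0 0 0.04 0.085"
}}

```text
time: 17.23
ee_pos: [0.6443, -0.0762, 0.1445]
eef_rot: [1.0, -0.018, 0.001, 0.001]
ft_force: [-0.6, -0.2, -0.3]
width: 0.0854
```

```bash
python3 -c "
from h import *
go(.642,-.0766,.04,-2)"
```

```text
turn [ 0.1 -0.2 -0. ] shift [-0.0026  0.0004  0.1045] t 17.225 F [-0.6 -0.2 -0.3] w 0.0854 ee [ 0.6443 -0.0762  0.1445]
```

>>> {"api": "carry_out", "payload": {
  "increments": "0 -0.2 0 -0.003 0 0.04 0.085; 0 -0.2 0 -0.003 0 0.075 0.085; 0 -0.2 0 -0.003 0 0.1 0.085; 0 -0.2 0 -0.003 0 0.104 0.085; 0 -0.2 0 -0.003 0 0.105 0.06"
}}

```text
time: 17.85
ee_pos: [0.6422, -0.0762, 0.0405]
eef_rot: [1.0, -0.018, 0.0, 0.001]
ft_force: [-0.8, -0.0, -0.2]
width: 0.0808
```

>>> {"api": "carry_out", "payload": {
  "increments": "0 0 0 0 0 0 0.05; 0 0 0 0 0 0 0.04; 0 0 0 0 0 0 0.03; 0 0 0 0 0 0 0.025; 0 0 0 0 0 0 0.025"
}}

```text
time: 18.48
ee_pos: [0.6423, -0.0762, 0.0406]
eef_rot: [1.0, -0.018, 0.0, 0.001]
ft_force: [0.3, 0.9, 0.6]
width: 0.0378
```

>>> {"api": "carry_out", "payload": {
  "increments": "0 0 0 0 0 0 0.025; 0 0 0 0 0 0 0.025; 0 0 0 0 0 -0.003 0.025; 0 0 0 0 0 -0.006 0.025; 0 0 0 0 0 -0.01 0.025"
}}

```text
time: 19.1
ee_pos: [0.6422, -0.0762, 0.0508]
eef_rot: [1.0, -0.018, 0.0, 0.001]
ft_force: [1.1, 0.1, -2.3]
width: 0.0377
```

>>> {"api": "carry_out", "payload": {
  "increments": "0 0 0 0 0 -0.03 0.025; 0 0 0 0 0 -0.06 0.025; 0 0 0 0 0 -0.09 0.025; 0 0 0 0 0 -0.105 0.025; 0 0 0 0 0 -0.105 0.025"
}}

```text
time: 19.73
ee_pos: [0.6427, -0.0761, 0.1565]
eef_rot: [1.0, -0.018, 0.001, 0.001]
ft_force: [-0.0, -0.2, -1.3]
width: 0.0378
```

```bash
python3 -c "
from h import *
go(.454,-.045,.15,-2)
p,d=r.camera('side');cv2.imwrite('pics/s6.png',cv2.resize(p[130:310,270:510],None,fx=3.2,fy=3.2))"
```

```text
turn [ 0.1 -0.1 -0. ] shift [-0.1896 -0.0244  0.006 ] t 19.725 F [-0.  -0.2 -1.3] w 0.0378 ee [ 0.6427 -0.0761  0.1565]
```

View pics/s6.png

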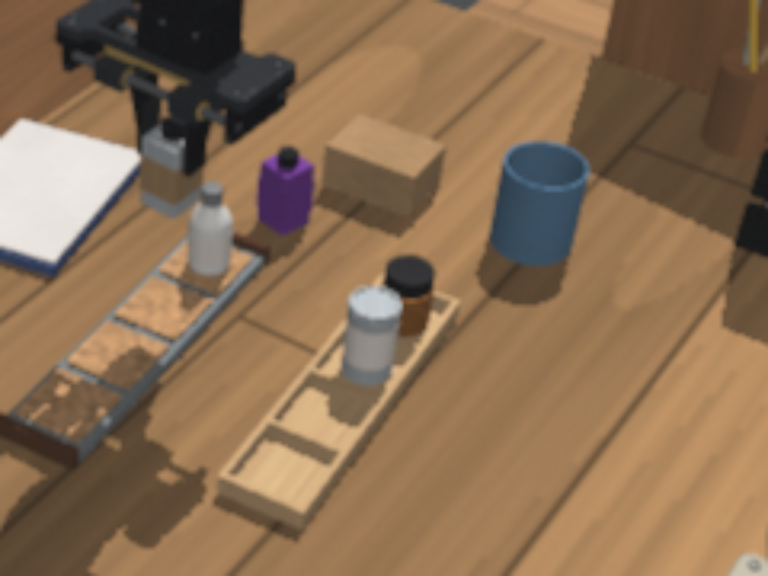

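The square tin at (170,170) is held upright, so I'll carry it across.

>>> {"api": "carry_out", "payload": {
  "increments": "0 0 -2 -0.04 -0.005 0 0.025; 0 0 -4 -0.08 -0.01 0 0.025; 0 0 -6 -0.12 -0.015 0 0.025; 0 0 -6 -0.16 -0.02 0 0.025; 0 0 -6 -0.188 -0.024 0 0.025"
}}

```text
time: 20.4
ee_pos: [0.4526, -0.0455, 0.1537]
eef_rot: [0.999, 0.034, -0.001, 0.001]
ft_force: [0.1, 0.5, -1.3]
width: 0.0382
```

>>> {"api": "carry_out", "payload": {
  "increments": "0 0 0 0 0 0 0.025; 0 0 0 0 0 0 0.025; 0 0 0 0 0 0.01 0.025; 0 0 0 0 0 0.02 0.025; 0 0 0 0 0 0.03 0.025"
}}

```text
time: 21.02
ee_pos: [0.4524, -0.0454, 0.1224]
eef_rot: [0.999, 0.035, -0.002, 0.0]
ft_force: [0.5, -0.5, -1.5]
width: 0.0377
```

```bash
python3 -c "
from h import *
go(.454,-.045,.0326,4)"
```

```text
turn [ 0.   0.2 -0. ] shift [ 0.0019 -0.0003  0.0898] t 21.025 F [ 0.5 -0.5 -1.5] w 0.0377 ee [ 0.4524 -0.0454  0.1224]
```

>>> {"api": "carry_out", "payload": {
  "increments": "0 0.2 0 0.002 0 0.025 0.025; 0 0.2 0 0.002 0 0.05 0.025; 0 0.2 0 0.002 0 0.07 0.025; 0 0.2 0 0.002 0 0.08 0.025; 0 0.2 0 0.002 0 0.083 0.025"
}}

```text
time: 21.65
ee_pos: [0.454, -0.0451, 0.039]
eef_rot: [0.999, 0.035, -0.0, -0.0]
ft_force: [-0.3, -1.0, -0.5]
width: 0.0378
```

>>> {"api": "carry_out", "payload": {
  "increments": "0 0 0 0 0 0.002 0.025; 0 0 0 0 0 0.004 0.025; 0 0 0 0 0 0.006 0.025; 0 0 0 0 0 0.007 0.025; 0 0 0 0 0 0.007 0.025"
}}

```text
time: 22.28
ee_pos: [0.4543, -0.0452, 0.0324]
eef_rot: [0.999, 0.035, 0.0, -0.0]
ft_force: [-1.6, 0.2, 4.0]
width: 0.0378
```

Contact at 4 N, so the tin is on the floor of the pocket. I'll release it.

>>> {"api": "carry_out", "payload": {
  "increments": "0 0 0 0 0 0 0.04; 0 0 0 0 0 0 0.05; 0 0 0 0 0 0 0.06; 0 0 0 0 0 0 0.08; 0 0 0 0 0 0 0.085"
}}

```text
time: 22.9
ee_pos: [0.4543, -0.0452, 0.0324]
eef_rot: [0.999, 0.035, 0.0, -0.0]
ft_force: [-0.0, -0.2, -0.3]
width: 0.072
```

>>> {"api": "carry_out", "payload": {
  "increments": "0 0 0 0 0 0 0.085; 0 0 0 0 0 -0.02 0.085; 0 0 0 0 0 -0.06 0.085; 0 0 0 0 0 -0.11 0.085; 0 0 0 0 0 -0.15 0.085"
}}

```text
time: 23.52
ee_pos: [0.4544, -0.045, 0.1843]
eef_rot: [0.999, 0.035, 0.001, 0.0]
ft_force: [1.0, 1.1, 0.5]
width: 0.0851
```

```bash
python3 -c "
from h import *
go(.648,-.149,.18,4)
p,d=r.camera('side');cv2.imwrite('pics/s7.png',cv2.resize(p[130:310,270:510],None,fx=3.2,fy=3.2))"
```

```text
turn [ 0.  -0.1 -0. ] shift [0.1859 0.1172 0.0046] t 23.525 F [1.  1.1 0.5] w 0.0851 ee [ 0.4544 -0.045   0.1843]
```

View pics/s7.png

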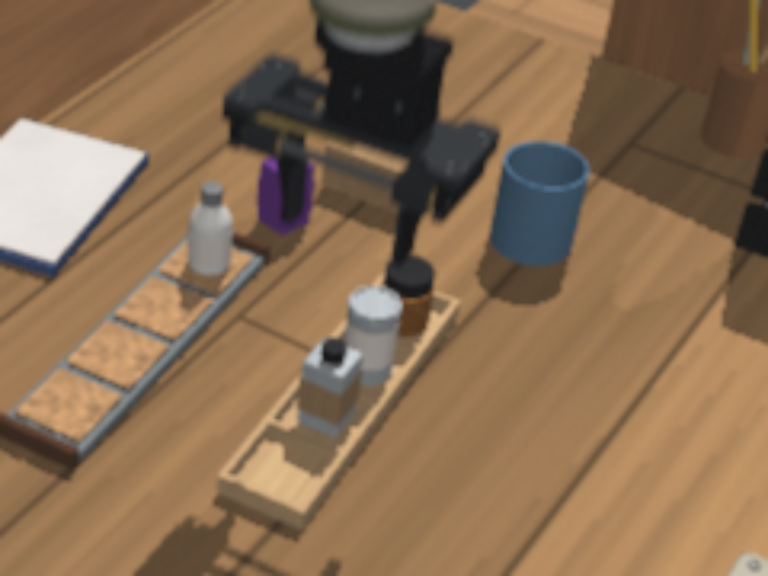

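The square tin stands in its pocket at (331,385). The bottle is next.

>>> {"api": "carry_out", "payload": {
  "increments": "0 0 0 0.04 0.025 0 0.085; 0 0 0 0.08 0.05 0 0.085; 0 0 0 0.12 0.076 0 0.085; 0 0 0 0.16 0.101 0 0.085; 0 0 0 0.184 0.117 0 0.085"
}}

```text
time: 24.2
ee_pos: [0.6497, -0.1501, 0.1891]
eef_rot: [0.999, 0.034, 0.003, 0.001]
ft_force: [-0.6, -0.3, 0.1]
width: 0.0852
```

>>> {"api": "carry_out", "payload": {
  "increments": "0 0 0 0 0 0.01 0.085; 0 0 0 0 0 0.02 0.085; 0 0 0 0 0 0.03 0.085; 0 0 0 0 0 0.04 0.085; 0 0 0 0 0 0.04 0.085"
}}

```text
time: 24.82
ee_pos: [0.6492, -0.1501, 0.1483]
eef_rot: [0.999, 0.034, 0.002, 0.001]
ft_force: [0.2, 0.3, 0.5]
width: 0.0853
```

```bash
python3 -c "
from h import *
go(.648,-.149,.038,4)"
```

```text
turn [ 0.1 -0.3 -0.1] shift [-0.0016 -0.0013  0.1103] t 24.825 F [0.2 0.3 0.5] w 0.0853 ee [ 0.6492 -0.1501  0.1483]
```

>>> {"api": "carry_out", "payload": {
  "increments": "0 -0.3 0 -0.001 -0.001 0.04 0.085; 0 -0.3 0 -0.001 -0.001 0.08 0.085; 0 -0.3 0 -0.001 -0.001 0.1 0.085; 0 -0.3 0 -0.001 -0.001 0.108 0.085; 0 -0.3 0 -0.001 -0.001 0.11 0.06"
}}

```text
time: 25.45
ee_pos: [0.6492, -0.1493, 0.0391]
eef_rot: [0.999, 0.034, 0.0, 0.001]
ft_force: [0.3, -0.2, 0.2]
width: 0.0809
```

>>> {"api": "carry_out", "payload": {
  "increments": "0 0 0 0 0 0 0.05; 0 0 0 0 0 0 0.04; 0 0 0 0 0 0 0.03; 0 0 0 0 0 0 0.025; 0 0 0 0 0 0 0.025"
}}

```text
time: 26.08
ee_pos: [0.6493, -0.1494, 0.0392]
eef_rot: [0.999, 0.034, 0.0, 0.001]
ft_force: [0.3, 1.1, 0.7]
width: 0.0388
```

>>> {"api": "carry_out", "payload": {
  "increments": "0 0 0 0 0 0 0.025; 0 0 0 0 0 0 0.025; 0 0 0 0 0 -0.003 0.025; 0 0 0 0 0 -0.006 0.025; 0 0 0 0 0 -0.01 0.025"
}}

```text
time: 26.7
ee_pos: [0.6493, -0.1494, 0.0494]
eef_rot: [0.999, 0.034, 0.0, 0.001]
ft_force: [-0.0, 0.3, -1.4]
width: 0.0388
```

>>> {"api": "carry_out", "payload": {
  "increments": "0 0 0 0 0 -0.03 0.025; 0 0 0 0 0 -0.06 0.025; 0 0 0 0 0 -0.09 0.025; 0 0 0 0 0 -0.105 0.025; 0 0 0 0 0 -0.105 0.025"
}}

```text
time: 27.32
ee_pos: [0.6497, -0.1492, 0.1551]
eef_rot: [0.999, 0.034, 0.001, 0.001]
ft_force: [-0.5, -0.1, -2.1]
width: 0.0384
```

```bash
python3 -c "
from h import *
go(.447,.0305,.155,4)
p,d=r.camera('side');cv2.imwrite('pics/s8.png',cv2.resize(p[130:310,270:510],None,fx=3.2,fy=3.2))"
```

```text
turn [ 0.1 -0.1 -0.1] shift [-0.1898 -0.1932 -0.0006] t 27.325 F [-0.5 -0.1 -2.1] w 0.0384 ee [ 0.6497 -0.1492  0.1551]
```

View pics/s8.png

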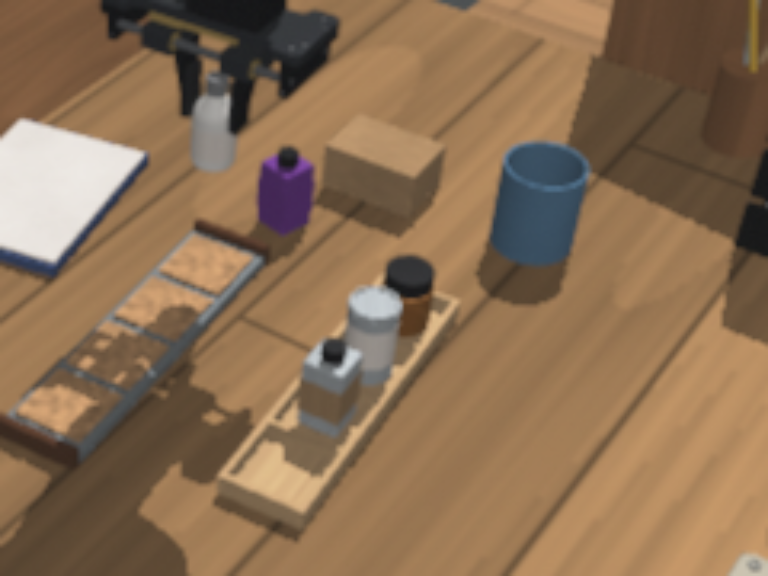

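The bottle hangs upright at (213,125). Next I'll carry it to the leftmost pocket.

>>> {"api": "carry_out", "payload": {
  "increments": "0 0 0 -0.038 -0.039 0 0.025; 0 0 0 -0.076 -0.078 0 0.025; 0 0 0 -0.114 -0.117 0 0.025; 0 0 0 -0.152 -0.156 0 0.025; 0 0 0 -0.19 -0.193 0 0.025"
}}

```text
time: 28.0
ee_pos: [0.4441, 0.0313, 0.1521]
eef_rot: [0.999, 0.034, -0.001, 0.001]
ft_force: [-0.0, 0.5, -1.2]
width: 0.0389
```

>>> {"api": "carry_out", "payload": {
  "increments": "0 0 0 0 0 0 0.025; 0 0 0 0 0 0 0.025; 0 0 0 0 0 0.01 0.025; 0 0 0 0 0 0.02 0.025; 0 0 0 0 0 0.03 0.025"
}}

```text
time: 28.62
ee_pos: [0.4439, 0.0311, 0.1209]
eef_rot: [0.999, 0.034, -0.001, 0.0]
ft_force: [-0.8, -0.2, -2.1]
width: 0.039
```

```bash
python3 -c "
from h import *
go(.447,.0305,.0312,4)"
```

```text
turn [ 0.   0.2 -0.1] shift [0.0033 0.0007 0.0897] t 28.625 F [-0.8 -0.2 -2.1] w 0.039 ee [0.4439 0.0311 0.1209]
```

>>> {"api": "carry_out", "payload": {
  "increments": "0 0.2 0 0.003 0 0.025 0.025; 0 0.2 0 0.003 0 0.05 0.025; 0 0.2 0 0.003 0 0.07 0.025; 0 0.2 0 0.003 0 0.08 0.025; 0 0.2 0 0.003 0 0.083 0.025"
}}

```text
time: 29.25
ee_pos: [0.4465, 0.0313, 0.0374]
eef_rot: [0.999, 0.034, -0.0, -0.0]
ft_force: [0.8, -0.4, -0.9]
width: 0.0387
```

>>> {"api": "carry_out", "payload": {
  "increments": "0 0 0 0 0 0.002 0.025; 0 0 0 0 0 0.004 0.025; 0 0 0 0 0 0.006 0.025; 0 0 0 0 0 0.007 0.025; 0 0 0 0 0 0.007 0.025"
}}

```text
time: 29.88
ee_pos: [0.4469, 0.0313, 0.031]
eef_rot: [0.999, 0.034, 0.0, 0.0]
ft_force: [-3.3, -0.1, 7.0]
width: 0.0386
```

>>> {"api": "carry_out", "payload": {
  "increments": "0 0 0 0 0 0 0.04; 0 0 0 0 0 0 0.05; 0 0 0 0 0 0 0.06; 0 0 0 0 0 0 0.08; 0 0 0 0 0 0 0.085"
}}

```text
time: 30.5
ee_pos: [0.4469, 0.0314, 0.031]
eef_rot: [0.999, 0.034, 0.0, 0.0]
ft_force: [-0.3, 0.4, -0.9]
width: 0.072
```

>>> {"api": "carry_out", "payload": {
  "increments": "0 0 0 0 0 0 0.085; 0 0 0 0 0 -0.02 0.085; 0 0 0 0 0 -0.06 0.085; 0 0 0 0 0 -0.11 0.085; 0 0 0 0 0 -0.15 0.085"
}}

```text
time: 31.12
ee_pos: [0.447, 0.0316, 0.1829]
eef_rot: [0.999, 0.034, 0.001, 0.0]
ft_force: [0.5, -0.3, 0.3]
width: 0.0852
```

>>> {"api": "carry_out", "payload": {
  "increments": "0 0 0 0.03 -0.04 -0.03 0.085; 0 0 0 0.06 -0.08 -0.06 0.085; 0 0 0 0.09 -0.12 -0.06 0.085; 0 0 0 0.11 -0.16 -0.06 0.085; 0 0 0 0.11 -0.2 -0.06 0.085"
}}

```text
time: 31.75
ee_pos: [0.5438, 0.2397, 0.2419]
eef_rot: [0.999, 0.034, -0.0, -0.0]
ft_force: [-0.5, 0.5, -0.2]
width: 0.0852
```

```bash
python3 -c "
from h import *
for n in('top','side'):
  p,d=r.camera(n);cv2.imwrite('pics/%s9.png'%n,p)
  np.save('pics/%s9.npy'%n,d)
p=cv2.imread('pics/top9.png')[270:350,260:450];cv2.imwrite('pics/c9.png',cv2.resize(p,None,fx=4.2,fy=4.2,interpolation=cv2.INTER_CUBIC))
go(.4,0,.2,4)"
```

```text
turn [-0.1  0.   0.3] shift [-0.1589  0.2328  0.042 ] t 31.85 F [-1.4 -0.2  0. ] w 0.0849 ee [0.5409 0.244  0.2426]
```

View pics/c9.png

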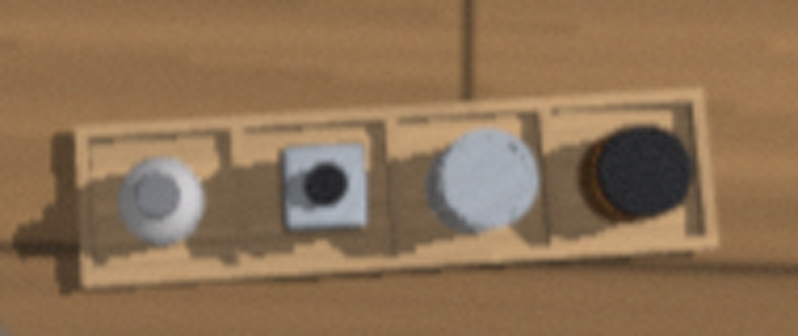

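View pics/side9.png

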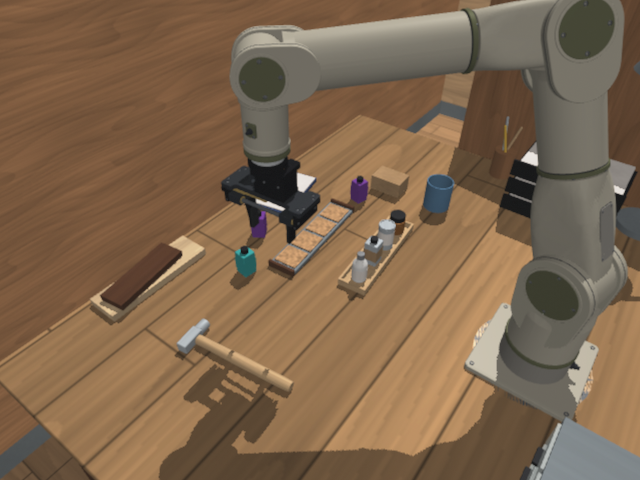

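```bash
python3 - <<'E'
from h import *
c=lambda x,y:((x+.5)/4.2-.5+260,(y+.5)/4.2-.5+270)
ctr=np.array([.4578,-.083]);a=np.radians(5.29);L=np.array([-np.sin(a),np.cos(a)]);X=np.array([np.cos(a),np.sin(a)])
P=cloud("top",np.load("pics/top9.npy"))
for n,(x,y,z) in dict(bo=(157,194,.096),sq=(326,184,.09),rt=(488,180,.084),jar=(644,171,.068)).items():
    u,v=c(x,y);q=ray("top",u,v,z)[:2]-ctr;u,v=int(round(u)),int(round(v))
    print(n,"rack x,y mm",(1e3*np.array([q@X,q@L])).round(1),"top z",np.median(P[v-1:v+2,u-1:u+2,2]).round(4),"nominal",z)
s=r.read_state();print(s["ee_pos"],abs(s["joint_vel"]).max(),s["time"])
E
```

```text
bo rack x,y mm [-1.00e-01  1.14e+02] top z 0.096 nominal 0.096
sq rack x,y mm [-0.1 37.3] top z 0.0898 nominal 0.09
rt rack x,y mm [ -2.7 -37.2] top z 0.0815 nominal 0.084
jar rack x,y mm [  -2.3 -112.3] top z 0.067 nominal 0.068
[0.54094772 0.24400813 0.24256625] 0.06532473532333372 31.85
```

All four are within 3 mm of the pocket centres and fully down. The round tin's recessed lid explains its 2.5 mm lower reading. I'll hand the job in.

```bash
python3 -c "
from h import *
print(r.close_job())"
```

```text
the job is handed in; nothing more can be done
None
```

All four containers are in the wooden rack in reverse order and the job is handed in, at about 32 s of the 99 s allowed. From left to right they now stand bottle, square tin, round tin, jar; they started as jar, round tin, square tin, bottle. I gripped each one across the rack, lowered it slowly to the pocket floor, released it, and then moved the arm clear.

**Position:** In the last top picture each container was within 3 mm of its pocket centre, both along and across the rack.

**Seating:** Three tops were within 1 mm of the height expected for standing fully down. The round tin read 2.5 mm low, probably because its lid is recessed.

**Upright and bystanders:** I judged these by eye from the pictures: all four look upright, and the hammer, mug and carton look where they were.

**Small disagreements:**
- The jaws closed to about 43 mm on the jar instead of 46 mm. They had probably gripped its lid, but it carried without trouble.
- The bottle touched down with about 7 N, a little firmer than the others.

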